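# Clamp a food tin in the ratchet stand

## Robot

A 6-joint arm with a two-finger parallel gripper is mounted at the origin on a cart in front of the work surface, level with it; the furniture and walls round the work are solid. World frame = base frame: x ahead of the robot, y to its left, z up, the work surface at z = 0. Lengths are in mm, angles in rad, forces in N, time in s.
With the tool pointing down it reaches from about 400 to 825 mm from the base axis. Payload 7 kg.
Tool frame: the origin (TCP) lies at the very end of the fingers, on their centre line; the grasp point (between the pads) lies 19 mm behind it (grip_point_offset is the distance from the TCP to the grasp point, in mm); z points along the fingers, y is the line along which they close (so a half turn about z gives the same grasp; the last joint's range is limited). The gripper opens to 88 mm and grips with 3 to 60 N. Pads are 19 mm wide; open, the fingers measure 130 mm over their backs; the gripper's body (78 mm by 193 mm) begins 47 mm behind the grasp point.
Start: joints at [1.534, 0.359, 0.012, 0, -1.224, -0.288], TCP at [215.414, 639.681, 226.561] pointing down, gripper open.
Joint ranges: [-3.07, 3.07], [-1.43, 2.12], [-1.02, 1.25], [-3.03, 1.67], [-3.05, -0], [-3.03, 3.03]. Speed limits (rad/s): [2.39, 2.39, 3.01, 3.14, 3.14, 3.14].

## Interface

Orientations are given as a rotation vector (axis times angle).
In Python, from station import * gives the robot as it stands.
- The arm moves only by the tool jog_arm, never from a script. Its argument "targets" is a list of rows, each a list of 7 numbers: the turn, a rotation vector about the tool's x, y, z in rad, then the shift along the tool's x, y, z in m, then the opening, from -1 (shut) to 1 (fully open), so that 0 is half open. A call has 1 to 12 rows; each row is the pose to reach, as a shift and turn from the pose commanded when the call began, along the tool's axes at that moment; what a row does not reach only later rows make up. A row lasts 1/12 s, in which the tool goes at most 41.7 mm and 7.16 degrees, less where a joint would pass 70% of its speed; a pose out of reach is approached as far as the arm can. A call with a gripper value outside its range is refused whole. The fingers move at their own pace and stop on an object; "squeeze" is the grip in N (left out, the last holds). Time passes only in rows, so rows that repeat a pose let the fingers close. It gives the time, the measured TCP pose, the force, the opening and the grip force at its end, in the units of the state.
- get_state(): the state, without advancing time (a new reading comes with each control period).
- get_image(name): name is "scene" or "side" or "wrist"; returns the picture (480x640x3 uint8, red, green, blue); there is no depth.
- get_calibration(name): a dict with "fov_y" (degrees; the focal length in pixels is half the picture's height over the tangent of half this angle, whatever the lens; pixels are square), "cx", "cy" (the principal point, pixels), "world_to_cam" (4x4, takes a point from world to camera coordinates); the wrist camera has in their place "tool_from_camera" (4x4, takes a point from camera to tool coordinates, whose origin is the TCP and whose axes are the flange's). Camera axes: x right, y up, looking along -z (the intrinsics and any distortion apply to the point x, -y, -z); pixel columns grow to the right and rows downward; lengths in mm; the calibration is good to about 2 mm. The wrist camera is an equidistant fisheye: a pixel r from the principal point sees the ray r / f radians off the axis. A picture is of the moment at which its call begins: read the wrist's pose just before it. get_calibration takes no time and is no camera call.
- sign_off(): hands the job in; it is judged then, once.
The state is a dict: "clock": time; "joint_pos": joint angles; "qd": joint speeds; "tau": joint torques, N m; "position": TCP position; "tool_rot": TCP orientation; "ft_force": force on the tool from outside, world axes, zero at the start; "torque": the same for the moment, N m; "width": finger opening in mm; "grip_force": force on a finger pad.
Only numpy, scipy, OpenCV 4.12 (cv2) and the standard library are available. Lean on these libraries where they do the work, as an engineer would, in place of code of your own. Each camera call takes 0.05 s, during which the arm holds its last target. There are 200 camera calls.

## Task

Get the tin clamped in the ratchet stand, ready to be opened. Pull the stand's arm up by its knob, click by click, until the pawl holds it high enough for the tin to pass beneath; stand the tin on the free end of the base plate and slide it, upright, between the guides right up to the stop under the arm; then press the pawl's lever down and keep it down until the arm has sunk and its round foot rests on the tin's lid. Let go of everything, and leave the other things round about where they are.

Things in the scene. Friction and masses are not known exactly. Their poses are not given: they have to be found in the camera images.
- stand: Grey painted ratchet stand, fixed. Origin: worktop height, under its base plate (100 mm in x, y -115 to +145 mm, 8 mm thick). The tin's track runs along y: bare loading end at +y, guides, stop. Post (44 x 22 mm, 172 high) at y = -96; the toothed steel rail slides up and down at x = 0, y = -70, in a collar on the post (top 172 high). Yaw within 15 degrees; -x side faces the robot.
- load (a point): Point on top of the plate at its free loading end, stand frame (0, 105, 8) mm: a good place to set the tin's centre. The gripper clears the arm's foot here, and need not enter under the arm: the tin can be pushed on from behind, e.g. with the tips of closed fingers, the tool leaning back, away from the arm.
- seat (a point): Point on the top of the base plate under the arm's round foot, stand frame (0, 0, 8) mm. The tin's centre is here to 2 mm when it touches the stop.
- knob (a point): Grip centre of the black round knob on top of the rail: 24 mm wide below, 36 mm above, 40 mm high (22 mm below this point, 18 mm above it). Over the rail (stand frame x 0, y -70 mm), 217 mm above the worktop when rail is 0, and rises with it. Take it from above with about 60 N and pull straight up.
- foot (a point): Centre of the underside of the arm's round black foot (36 mm wide, 14 thick; above it the 16 mm wide steel arm to the rail), at stand frame (0, -6). 30 mm above the worktop when rail is 0; rises with the rail. The set tin's lid is 80 mm above the worktop.
- rail (a joint): Height of rail, knob, arm and foot, m, 0 to 0.100; starts at 0 or 0.016. Up is free (8 N plus 7 N per 0.1 m/s of damping, by the knob); every 16 mm (0, 0.016 .. 0.064, 0.080, 0.096) a tooth drops on the pawl, which stops it from sinking. The tin passes under at 0.064 or more. With the pawl pressed out it sinks by itself at about 0.05 m/s, to 0.050 with the foot on the tin.
- pad (a point): Centre of the top of the black thumb pad (34 x 30 mm) of the pawl's lever, 85 mm above the worktop, stand frame x -85, y -70 mm; its pivot is 57 mm towards the rail. Pressing straight down 10 mm or more frees the rail; the stop is at 19 mm; takes 3 to 8 N and springs back. Nothing is above it.
- pawl (a joint): Angle of the sprung pawl, rad: 0 = in the teeth (springs back there), grows as the pad is pressed, about 0.15 = clear of the teeth, 0.34 = stop. The teeth also push it out and let it snap back as the rail is raised.
- tin: Round food tin with a paper label and bare metal lid, 57 mm in diameter, 72 mm high, about 0.18 kg; origin at the centre of its underside, z up. Starts upright on the worktop, left of the stand.
- mug: Spotted white mug, 82 x 114 x 91 mm, right of the stand; a bystander. Origin: centre of its underside.
- spice: Spice jar with a green lid, 46 mm wide, 106 mm high, behind the stand on the right; a bystander. Origin: centre of its underside.
- shaker: Grey shaker, 44 mm wide, 90 mm high, to the right of the stand; a bystander. Origin: centre of its underside.
- fish: Flat oblong fish tin, 63 x 105 x 25 mm, lying to the left of the tin; a bystander. Origin: centre of its underside.
- stop (a point): Middle of the top edge of the stop's face, stand frame (0, -30, 28) mm; the stop is a block 44 mm wide. Two low steel side guides lead to it: inner faces 31 mm either side of x = 0, tops 17 mm high, from y = +30 to -34 mm, flaring out to 43 mm either side at y = +62 mm.

How it is judged (in metres and radians):
On the way, in this order (a step that is already met when the one before it is completed fails the run):
1. the arm is raised past the fourth tooth (value of joint rail above 0.06 m), for 0.2 s.
2. the tin stands at the stop under the raised arm (value of joint rail above 0.056 m and x of tin in the frame of stand between -0.008 and 0.008 m and y of tin in the frame of stand between -0.01 and 0.008 m and z of tin in the frame of stand below 0.012 m and angle between tin's own z axis and vertical below 0.1 rad), for 0.2 s.
3. the pawl is pressed out of the teeth (value of joint pawl above 0.11 rad), for 0.1 s.
At the end, for the whole second after the job is handed in: The tin stands upright (6 degrees) on the plate against the stop, its centre within 8 mm of the seat point across the track and 10 mm along it; the foot rests on its lid (rail 0.046 to 0.055 m); the pawl is back in the teeth (below 0.08 rad); all at rest (value of joint rail between 0.046 and 0.055 m and value of joint pawl below 0.08 rad and x of tin in the frame of stand between -0.008 and 0.008 m and y of tin in the frame of stand between -0.01 and 0.008 m and z of tin in the frame of stand below 0.012 m and angle between tin's own z axis and vertical below 0.1 rad and linear speed of tin below 0.02 m/s); the robot touches nothing.
It fails at once if a bystander (mug, spice jar, shaker, fish tin) was moved more than 40 mm (distance of any of mug, spice, shaker, fish from where it was at the start of the episode above 0.04 m).
It fails at once if the tin was tipped over (angle between tin's own z axis and vertical above 0.7 rad).
It also fails if it takes over 69 s, if anything falls off the work surface, if the arm or the gripper's body presses on something with over 40 N, if the wrist force passes 120 N, or if a joint passes its speed limit or range.

## Working session

There is one attempt and no reset: what is moved stays moved. The work goes in short steps, Python scripts to look and compute and a tool call to move; the robot and the scene stay as the last step left them, time stands still between calls to the robot, and variables do not carry over. Pictures are saved under pics/ and viewed, at most 10 in all, crops included, and the job is handed in when it is done.

Besides the shell and the picture viewer there is one more tool, called after ">>>" by a JSON object that holds its "fn" and its "kwargs", one argument or row to a line. jog_arm: Moves the arm, as the interface text tells. Its arguments: {"type":"object","properties":{"targets":{"type":"array"},"squeeze":{"type":"number"}},"required":["targets"]}

```bash
ls; mkdir -p pics; python3 - <<'E'
from station import *
import cv2,numpy as np
s=get_state();print({k:np.round(v,3).tolist() for k,v in s.items()})
for n in("scene","side","wrist"):
    cv2.imwrite(f"pics/{n}0.png",get_image(n)[:,:,::-1])
    c=get_calibration(n);print(n,{k:np.round(v,3).tolist() for k,v in c.items()})
a=cv2.imread("pics/scene0.png");
E
```

```text
pics
{'clock': 0.0, 'joint_pos': [1.534, 0.359, 0.011, -0.0, -1.224, -0.288], 'qd': [-0.001, 0.0, 0.001, 0.001, 0.001, 0.001], 'tau': [-0.002, -58.271, 29.307, 6.998, 0.007, -0.0], 'position': [215.26, 639.235, 225.607], 'tool_rot': [3.099, -0.508, -0.0], 'ft_force': [0.368, -0.233, 1.01], 'torque': [-0.014, 0.02, 0.004], 'grip_force': 0.0, 'width': 87.622}
scene {'fov_y': 46.749, 'cx': 314.388, 'cy': 235.814, 'world_to_cam': [[0.609, -0.793, 0.023, -265.292], [0.341, 0.288, 0.895, -334.687], [-0.716, -0.537, 0.446, -1152.636], [0.0, 0.0, 0.0, 1.0]]}
side {'fov_y': 53.167, 'cx': 329.594, 'cy': 239.25, 'world_to_cam': [[-0.53, 0.848, -0.016, 253.629], [-0.574, -0.345, 0.743, 208.561], [0.624, 0.403, 0.669, -1612.679], [0.0, 0.0, 0.0, 1.0]]}
wrist {'fov_y': 65.706, 'cx': 318.302, 'cy': 234.504, 'tool_from_camera': [[-0.001, 0.957, 0.291, 79.162], [1.0, 0.0, 0.001, 0.188], [0.0, 0.291, -0.957, -157.289], [0.0, 0.0, 0.0, 1.0]]}
```

View pics/scene0.png

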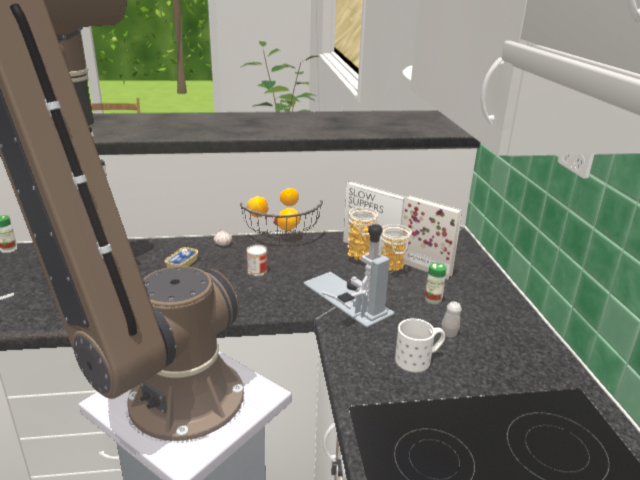

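View pics/side0.png

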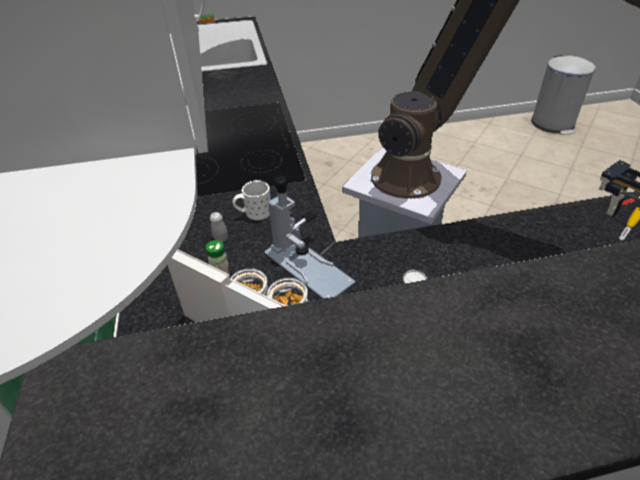

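Scene view: tin at about (257,260), stand plate from (304,285) to (392,315), knob at (376,232). In the side view the knob is at (281,186), the plate end at (340,288) and the tin lid at (415,277). I'll zoom in for corners.

```bash
python3 - <<'E'
import cv2,numpy as np
a=cv2.imread("pics/scene0.png")[215:335,240:400];b=cv2.imread("pics/side0.png")[170:305,255:435]
a=cv2.resize(a,(400,300),interpolation=2) if 0 else cv2.resize(a,None,fx=4.5,fy=4.5,interpolation=cv2.INTER_CUBIC)
b=cv2.resize(b,None,fx=4,fy=4,interpolation=cv2.INTER_CUBIC)
cv2.imwrite("pics/a.png",a);cv2.imwrite("pics/b.png",b);print(a.shape,b.shape)
E
```

```text
(540, 720, 3) (540, 720, 3)
```

View pics/a.png

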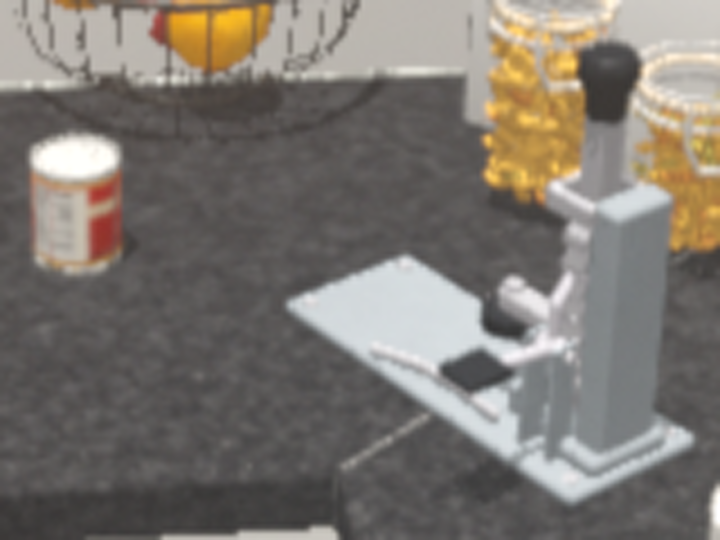

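View pics/b.png

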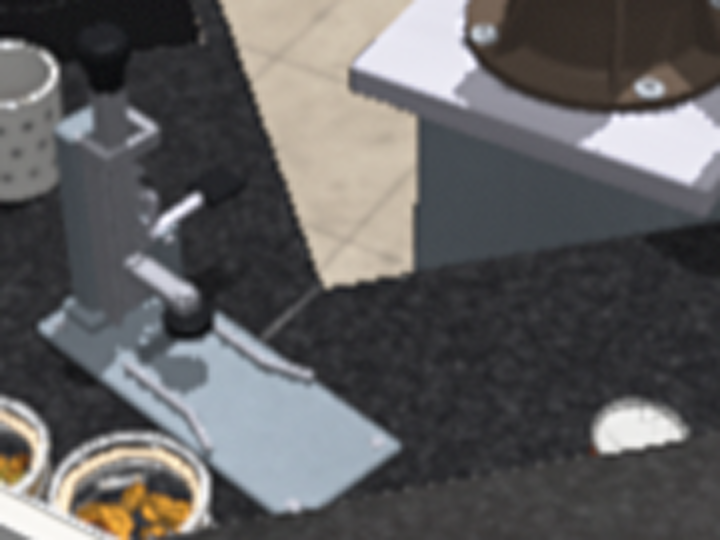

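The crops show the plate corners clearly, the knob top at crop (610,50) / (103,38), the pad at (478,370) / (220,185), and the tin lid at (75,156). I'll triangulate these next.

```bash
cat > h.py <<'E'
import numpy as np, json
from station import *
from scipy.spatial.transform import Rotation as R
def ray(n,uv):
    c=get_calibration(n);f=240/np.tan(np.radians(c["fov_y"]/2));M=np.array(c["world_to_cam"])
    d=np.array([(uv[0]-c["cx"])/f,-(uv[1]-c["cy"])/f,-1.]);Rt=M[:3,:3].T
    d=Rt@d;return -Rt@M[:3,3],d/np.linalg.norm(d)
def onz(n,uv,z):
    o,d=ray(n,uv);return o+d*(z-o[2])/d[2]
def tri(rs):
    A=sum(np.eye(3)-np.outer(d,d) for o,d in rs);b=sum((np.eye(3)-np.outer(d,d))@o for o,d in rs)
    return np.linalg.solve(A,b)
def tool():
    s=get_state();return np.array(s["position"]),R.from_rotvec(s["tool_rot"]),s
E
python3 - <<'E'
from h import *
np.set_printoptions(precision=1,suppress=True)
A=lambda x,y:(240+x/4.5,215+y/4.5)
B=lambda x,y:(255+x/4,170+y/4)
q={}
for k,p,z in[("+y-x",(287,304),8),("+y+x",(405,254),8),("-y-x",(570,500),4),("-y+x",(692,437),8),("pad",(478,370),85),("tinlid",(75,156),72),("tinbot",(77,252),0)]:print(k,onz("scene",A(*p),z))
for k,p,z in[("+y-x",(400,446),8),("+y+x",(285,513),8),("-y+x",(40,326),8),("pad",(222,184),85),("tinlid",(640,440),72)]:print("side",k,onz("side",B(*p),z))
for k,a,b in[("knobtop",(610,48),(103,34)),("knobmid",(610,80),(103,57)),("pad",(478,370),(222,184)),("+y-x",(287,304),(400,446))]:print(k,tri([ray("scene",A(*a)),ray("side",B(*b))]))
p,r,s=tool();print(r.as_matrix())
E
```

```text
+y-x [501.6  88.5   8. ]
+y+x [598.8  68.4   8. ]
-y-x [ 444.1 -157.7    4. ]
-y+x [ 535.6 -181.7    8. ]
pad [ 414.3 -111.6   85. ]
tinlid [473.8 239.7  72. ]
tinbot [475.5 241.9   0. ]
side +y-x [507.9  96.6   8. ]
side +y+x [595.3  63.1   8. ]
side -y+x [ 538.8 -175.3    8. ]
side pad [419.7 -97.9  85. ]
side tinlid [480.6 247.2  72. ]
knobtop [ 501.4 -125.2  250.3]
knobmid [ 501.  -127.2  232. ]
pad [ 417.5 -104.6   80.6]
+y-x [505.8  93.7   4.2]
[[ 0.9 -0.3 -0. ]
 [-0.3 -0.9 -0. ]
 [ 0.   0.  -1. ]]
```

>>> {"fn": "jog_arm", "kwargs": {
  "targets": [
    [0,0,-0.093,0.02,0.02,-0.104,1],
    [0,0,-0.093,0.516,0.635,-0.104,1],
    [0,0,-0.093,0.516,0.635,-0.104,1],
    [0,0,-0.093,0.516,0.635,-0.104,1],
    [0,0,-0.093,0.516,0.635,-0.104,1],
    [0,0,-0.093,0.516,0.635,-0.104,1],
    [0,0,-0.093,0.516,0.635,-0.104,1],
    [0,0,-0.093,0.516,0.635,-0.104,1],
    [0,0,-0.093,0.516,0.635,-0.104,1],
    [0,0,-0.093,0.516,0.635,-0.104,1],
    [0,0,-0.093,0.516,0.635,-0.104,1],
    [0,0,-0.093,0.516,0.635,-0.104,1]
  ]
}}

```text
clock: 1.15
position: [379.5, 199.6, 303.2]
tool_rot: [-3.12, 0.362, -0.0]
ft_force: [1.4, 0.6, -0.5]
width: 87.7
grip_force: 0.0
```

```bash
cat >> h.py <<'E'
def go(t):
    p,r,s=tool();print("clk %.2f"%s["clock"],"p",p.round(1),"head %.2f"%np.degrees(np.arctan2(*r.as_matrix()[1::-1,0])),"tool shift mm",(r.inv().apply(np.array(t)-p)).round(1),"F",np.round(s["ft_force"],1),"w",round(s["width"],1),"j",np.round(s["joint_pos"],2))
E
python3 -c "
from h import *
go([501,-126.5,330])"
```

```text
clk 1.15 p [379.5 199.6 303.2] head -13.24 tool shift mm [193.  289.6 -26.9] F [ 1.4  0.6 -0.5] w 87.7 j [ 0.95 -0.11 -0.36 -0.   -1.32  0.39]
```

>>> {"fn": "jog_arm", "kwargs": {
  "targets": [
    [0,0,0,0.193,0.29,-0.02,1],
    [0,0,0,0.193,0.29,-0.02,1],
    [0,0,0,0.193,0.29,-0.02,1],
    [0,0,0,0.193,0.29,-0.02,1],
    [0,0,0,0.193,0.29,-0.02,1],
    [0,0,0,0.193,0.29,-0.02,1],
    [0,0,0,0.193,0.29,-0.02,1],
    [0,0,0,0.193,0.29,-0.02,1],
    [0,0,0,0.193,0.29,-0.02,1],
    [0,0,0,0.193,0.29,-0.02,1],
    [0,0,0,0.193,0.29,-0.02,1],
    [0,0,0,0.193,0.29,-0.02,1]
  ]
}}

```text
clock: 2.15
position: [500.5, -124.8, 322.6]
tool_rot: [-3.12, 0.364, 0.001]
ft_force: [-0.5, -0.2, 0.3]
width: 87.6
grip_force: 0.0
```

```bash
python3 -c "
from h import *
import cv2
go([501,-126.5,214])
cv2.imwrite('pics/w1.png',get_image('wrist')[:,:,::-1])"
```

```text
clk 2.15 p [ 500.5 -124.8  322.6] head -13.31 tool shift mm [  1.    1.6 108.6] F [-0.5 -0.2  0.3] w 87.6 j [ 0.14  0.04 -0.17 -0.   -1.36  1.2 ]
```

View pics/w1.png

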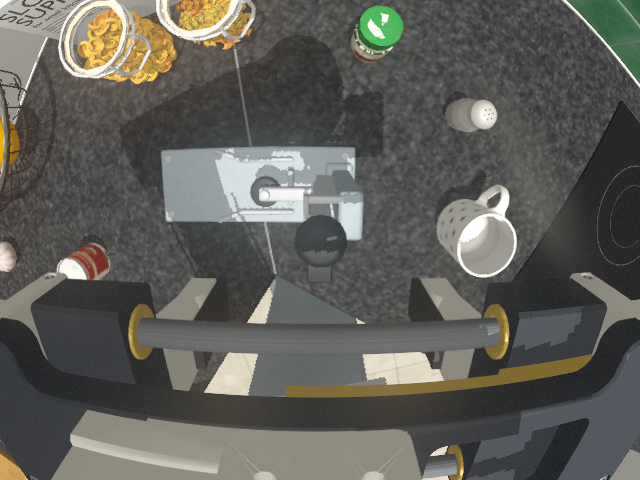

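Wrist view: knob centre at about (320,241), plate corners at (162,150), (165,221), (355,147) and (362,239), tin lid at (75,270). I'll cast these rays.

```bash
cat >> h.py <<'E'
def wz(uv,z,pr=None):
    p,r=pr or tool()[:2]
    c=get_calibration("wrist");f=240/np.tan(np.radians(c["fov_y"]/2));T=np.array(c["tool_from_camera"])
    v=np.array([uv[0]-c["cx"],-(uv[1]-c["cy"])]);n=np.linalg.norm(v);th=n/f
    d=np.array([*(v/n*np.sin(th)),-np.cos(th)]);d=r.apply(T[:3,:3]@d);o=p+r.apply(T[:3,3])
    return o+d*(z-o[2])/d[2]
E
python3 -c "
from h import *
for k,u,z in[('knob',(320,241),251),('+y+x',(162,150),8),('+y-x',(165,221),8),('-y+x',(355,147),8),('-y-x',(362,239),8),('pad',(319,274),85),('tin',(75,270),72)]:print(k,wz(u,z).round(1))"
```

```text
knob [ 505.2 -126.7  251. ]
+y+x [601.  67.   8.]
+y-x [506.   93.8   8. ]
-y+x [ 539.7 -181.2    8. ]
-y-x [ 418.2 -165.     8. ]
pad [ 414.1 -104.8   85. ]
tin [484.4 229.2  72. ]
```

>>> {"fn": "jog_arm", "kwargs": {
  "targets": [
    [0,0,0,0.002,0.001,0.04,1],
    [0,0,0,0.002,0.001,0.08,1],
    [0,0,0,0.002,0.001,0.1,1],
    [0,0,0,0.002,0.001,0.108,1],
    [0,0,0,0.002,0.001,0.108,-1],
    [0,0,0,0.002,0.001,0.108,-1],
    [0,0,0,0.002,0.001,0.108,-1],
    [0,0,0,0.002,0.001,0.108,-1],
    [0,0,0,0.002,0.001,0.108,-1],
    [0,0,0,0.002,0.001,0.108,-1],
    [0,0,0,0.002,0.001,0.108,-1],
    [0,0,0,0.002,0.001,0.108,-1]
  ],
  "squeeze": 60
}}

```text
clock: 3.2
position: [502.6, -126.4, 215.1]
tool_rot: [-3.12, 0.364, -0.001]
ft_force: [0.8, 0.0, 1.2]
width: 40.1
grip_force: 0.0
```

Fingers are still closing. I'll wait, then pull up.

>>> {"fn": "jog_arm", "kwargs": {
  "targets": [
    [0,0,0,0,0,0,-1],
    [0,0,0,0,0,0,-1],
    [0,0,0,0,0,0,-1],
    [0,0,0,0,0,0,-1],
    [0,0,0,0,0,0,-1],
    [0,0,0,0,0,0,-1]
  ]
}}

```text
clock: 3.7
position: [502.5, -126.7, 215.0]
tool_rot: [3.12, -0.363, -0.0]
ft_force: [-1.4, -4.5, 1.8]
width: 33.4
grip_force: 60.0
```

>>> {"fn": "jog_arm", "kwargs": {
  "targets": [
    [0,0,0,0,0,-0.005,-1],
    [0,0,0,0,0,-0.012,-1],
    [0,0,0,0,0,-0.02,-1],
    [0,0,0,0,0,-0.028,-1],
    [0,0,0,0,0,-0.036,-1],
    [0,0,0,0,0,-0.044,-1],
    [0,0,0,0,0,-0.052,-1],
    [0,0,0,0,0,-0.058,-1],
    [0,0,0,0,0,-0.064,-1],
    [0,0,0,0,0,-0.069,-1],
    [0,0,0,0,0,-0.071,-1],
    [0,0,0,0,0,-0.071,-1]
  ]
}}

```text
clock: 4.7
position: [502.4, -126.6, 285.1]
tool_rot: [3.12, -0.364, -0.002]
ft_force: [2.2, -5.4, -4.7]
width: 33.5
grip_force: 60.0
```

>>> {"fn": "jog_arm", "kwargs": {
  "targets": [
    [0,0,0,0,0,0,-1],
    [0,0,0,0,0,0,1],
    [0,0,0,0,0,0,1],
    [0,0,0,0,0,0,1],
    [0,0,0,0,0,0,1],
    [0,0,0,0,0,0,1],
    [0,0,0,0,0,0,1],
    [0,0,0,0,0,0,1],
    [0,0,0,0,0,0,1],
    [0,0,0,0,0,-0.03,1],
    [0,0,0,0,0,-0.06,1],
    [0,0,0,0,0,-0.075,1]
  ]
}}

```text
clock: 5.7
position: [503.3, -126.8, 364.4]
tool_rot: [3.12, -0.363, 0.006]
ft_force: [1.1, -0.6, 0.7]
width: 87.6
grip_force: 0.0
```

```bash
python3 - <<'E'
from h import *
import cv2
go([479,240,150])
a=get_image('scene')[:,:,::-1]
# tin lid / body column extent
w=get_image('side')[:,:,::-1]
c=np.hstack([cv2.resize(a[190:340,230:400],None,fx=2.3,fy=2.3,interpolation=2),cv2.resize(w[160:310,250:430],None,fx=2.2,fy=2.3,interpolation=2)])
cv2.imwrite('pics/c.png',c);print(c.shape)
E
```

```text
clk 5.70 p [ 503.3 -126.8  364.4] head -13.27 tool shift mm [-108.7 -351.4  213.9] F [ 1.1 -0.6  0.7] w 87.6 j [ 0.13  0.03 -0.09  0.   -1.44  1.21]
(345, 787, 3)
```

View pics/c.png

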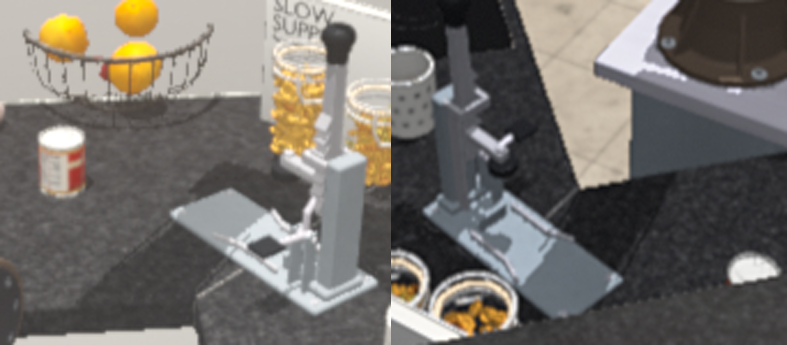

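The arm is holding high with the foot well raised. Next I go to the tin, turning the gripper 90° so the fingers close across the track.

>>> {"fn": "jog_arm", "kwargs": {
  "targets": [
    [0,0,1.571,-0.01,-0.04,0,1],
    [0,0,1.571,-0.02,-0.08,0,1],
    [0,0,1.571,-0.03,-0.12,0,1],
    [0,0,1.571,-0.11,-0.355,0.14,1],
    [0,0,1.571,-0.11,-0.355,0.14,1],
    [0,0,1.571,-0.11,-0.355,0.14,1],
    [0,0,1.571,-0.11,-0.355,0.14,1],
    [0,0,1.571,-0.11,-0.355,0.14,1],
    [0,0,1.571,-0.11,-0.355,0.14,1],
    [0,0,1.571,-0.11,-0.355,0.14,1],
    [0,0,1.571,-0.11,-0.355,0.14,1],
    [0,0,1.571,-0.11,-0.355,0.14,1]
  ]
}}

```text
clock: 6.8
position: [475.2, 246.9, 217.0]
tool_rot: [2.139, -2.294, -0.001]
ft_force: [0.1, -0.2, -0.1]
width: 87.7
grip_force: 0.0
```

>>> {"fn": "jog_arm", "kwargs": {
  "targets": [
    [0,0,0.132,0,0,0,1],
    [0,0,0.132,0,0,0,1],
    [0,0,0.132,0,0,0,1]
  ]
}}

```text
clock: 7.05
position: [476.7, 244.3, 220.3]
tool_rot: [1.994, -2.426, -0.0]
ft_force: [-0.2, 0.2, 0.1]
width: 88.0
grip_force: 0.0
```

```bash
python3 - <<'E'
from h import *
import cv2
go([478,244,25])
im=get_image('wrist')[:,:,::-1]
cv2.imwrite('pics/w2.png',im)
E
```

```text
clk 7.05 p [476.7 244.3 220.3] head -101.16 tool shift mm [-1.000e-01 -1.400e+00  1.953e+02] F [-0.2  0.2  0.1] w 88.0 j [ 0.84  0.13 -0.3  -0.   -1.13 -1.03]
```

View pics/w2.png

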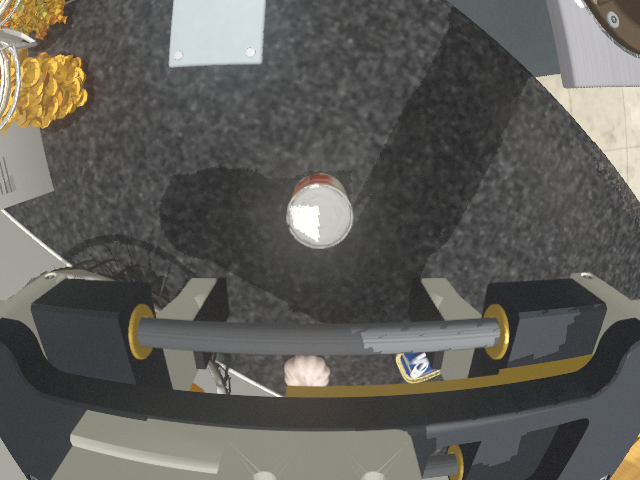

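Wrist view: tin lid centre at (320,215), plate end corners at (170,65) and (263,63), fish tin at about (417,366) and well clear.

```bash
python3 - <<'E'
from h import *
for k,u,z in[('tin',(320,215),72),('+y+x',(170,67),8),('+y-x',(263,63),8),('fish',(417,366),25)]:print(k,wz(u,z).round(1))
O=np.array([518.5,-58.5]);y=np.radians(-13.5);U=np.array([np.cos(y),np.sin(y)]);V=np.array([-U[1],U[0]])
print('load',O+105*V,'seat',O, 'end',O+145*V+50*U,O+145*V-50*U)
go([*wz((320,215),72)[:2],30])
E
```

```text
tin [475.2 241.3  72. ]
+y+x [598.5  71.2   8. ]
+y-x [503.   94.1   8. ]
fish [398.4 457.1  25. ]
load [543.0117632   43.59884164] seat [518.5 -58.5] end [600.96807378  70.82137026] [503.73108174  94.16590665]
clk 7.10 p [476.9 244.2 220.6] head -101.12 tool shift mm [  3.2   1.  190.6] F [ 0.3 -0.5  0. ] w 87.8 j [ 0.84  0.13 -0.3  -0.   -1.13 -1.03]
```

>>> {"fn": "jog_arm", "kwargs": {
  "targets": [
    [0,0,0.04,0.002,0.001,0.04,1],
    [0,0,0.04,0.002,0.001,0.08,1],
    [0,0,0.04,0.002,0.001,0.12,1],
    [0,0,0.04,0.002,0.001,0.16,1],
    [0,0,0.04,0.002,0.001,0.185,1],
    [0,0,0.04,0.002,0.001,0.196,1],
    [0,0,0.04,0.002,0.001,0.196,-1],
    [0,0,0.04,0.002,0.001,0.196,-1],
    [0,0,0.04,0.002,0.001,0.196,-1],
    [0,0,0.04,0.002,0.001,0.196,-1],
    [0,0,0.04,0.002,0.001,0.196,-1],
    [0,0,0.04,0.002,0.001,0.196,-1]
  ],
  "squeeze": 25
}}

```text
clock: 8.1
position: [476.2, 243.2, 26.1]
tool_rot: [-1.941, 2.467, 0.0]
ft_force: [-1.5, -0.2, 5.5]
width: 56.9
grip_force: 25.0
```

```bash
python3 -c "
from h import *
go([543,43.6,80])"
```

```text
clk 8.10 p [476.2 243.2  26.1] head -103.62 tool shift mm [ 178.2 -112.   -54.1] F [-1.5 -0.2  5.5] w 56.9 j [ 0.84  0.35 -0.54  0.   -0.68 -1.08]
```

>>> {"fn": "jog_arm", "kwargs": {
  "targets": [
    [0,0,0,0,0,-0.03,-1],
    [0,0,0,0.01,-0.01,-0.05,-1],
    [0,0,0,0.04,-0.025,-0.055,-1],
    [0,0,0,0.075,-0.047,-0.055,-1],
    [0,0,0,0.11,-0.069,-0.055,-1],
    [0,0,0,0.143,-0.09,-0.055,-1],
    [0,0,0,0.168,-0.106,-0.055,-1],
    [0,0,0,0.178,-0.112,-0.055,-1],
    [0,0,0,0.178,-0.112,-0.04,-1],
    [0,0,0,0.178,-0.112,-0.025,-1],
    [0,0,0,0.178,-0.112,-0.015,-1],
    [0,0,0,0.178,-0.112,-0.011,-1]
  ]
}}

```text
clock: 9.1
position: [541.5, 43.1, 34.6]
tool_rot: [1.94, -2.468, -0.001]
ft_force: [0.4, -0.3, -1.2]
width: 57.3
grip_force: 25.0
```

```bash
python3 -c "
from h import *
go([543,43.6,34])"
```

```text
clk 9.10 p [541.5  43.1  34.6] head -103.65 tool shift mm [-0.9 -1.3  0.6] F [ 0.4 -0.3 -1.2] w 57.3 j [ 0.44  0.35 -0.51 -0.   -0.71 -0.68]
```

>>> {"fn": "jog_arm", "kwargs": {
  "targets": [
    [0,0,0,0,-0.001,0.001,-1],
    [0,0,0,0,-0.001,0.001,1],
    [0,0,0,0,-0.001,0.001,1],
    [0,0,0,0,-0.001,0.001,1],
    [0,0,0,0,-0.001,0.001,1],
    [0,0,0,0,-0.001,0.001,1],
    [0,0,0,0,-0.001,0.001,1],
    [0,0,0,0,-0.001,-0.03,1],
    [0,0,0,0,-0.001,-0.07,1],
    [0,0,0,-0.03,-0.001,-0.11,-1],
    [0,0,0,-0.06,-0.001,-0.13,-1],
    [0,0,0,-0.08,-0.001,-0.13,-1]
  ]
}}

```text
clock: 10.1
position: [565.9, 123.3, 172.5]
tool_rot: [-1.936, 2.461, -0.005]
ft_force: [1.4, 0.1, -0.6]
width: 73.1
grip_force: 0.0
```

```bash
python3 -c "
from h import *
O=np.array([518.5,-58.5]);y=np.radians(-13.5);U=np.array([np.cos(y),np.sin(y)]);V=np.array([-U[1],U[0]])
go([*(O+165*V),130])"
```

```text
clk 10.10 p [565.9 123.3 172.5] head -103.62 tool shift mm [23.1  3.9 42.3] F [ 1.4  0.1 -0.6] w 73.1 j [ 0.55  0.24 -0.29  0.   -1.03 -0.79]
```

>>> {"fn": "jog_arm", "kwargs": {
  "targets": [
    [0,0.12,0,0,-0.004,0,-1],
    [0,0.24,0,0,-0.004,0,-1],
    [0,0.36,0,0,-0.004,0,-1],
    [0,0.48,0,0,-0.004,0,-1],
    [0,0.55,0,0,-0.004,0,-1],
    [0,0.55,0,0,-0.004,0,-1],
    [0,0.55,0,0,-0.004,0,-1],
    [0,0.55,0,0,-0.004,0,-1],
    [0,0.55,0,0,-0.004,0,-1]
  ]
}}

```text
clock: 10.85
position: [566.3, 119.4, 166.6]
tool_rot: [1.651, -2.102, 0.465]
ft_force: [-0.6, 0.5, 0.2]
width: 13.2
grip_force: 0.0
```

```bash
python3 - <<'E'
from h import *
import cv2
p,r,s=tool();print(r.as_matrix().round(3))
O=np.array([518.5,-58.5]);y=np.radians(-13.5);U=np.array([np.cos(y),np.sin(y)]);V=np.array([-U[1],U[0]])
go([*(O+165*V),32])
im=get_image('wrist')[:,:,::-1]
cv2.imwrite('pics/w3.png',im)
E
```

```text
[[-0.203 -0.972 -0.123]
 [-0.829  0.237 -0.506]
 [ 0.521 -0.001 -0.854]]
clk 10.85 p [566.3 119.4 166.6] head -103.72 tool shift mm [-53.7   5.  124.9] F [-0.6  0.5  0.2] w 13.2 j [ 0.74  0.46 -0.22  0.3  -1.36 -1.11]
```

View pics/w3.png

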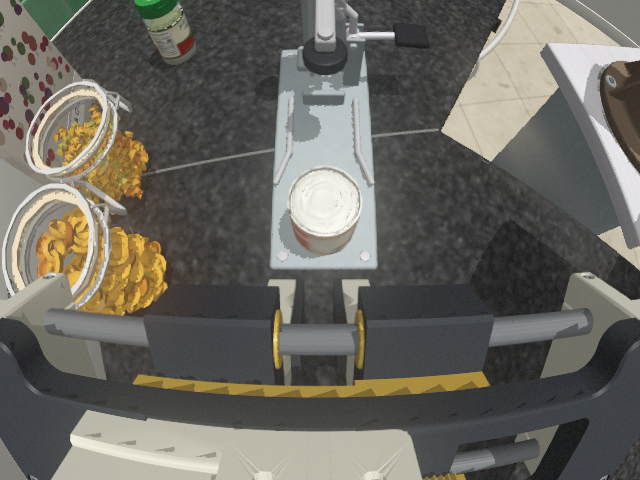

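```bash
cat >> h.py <<'E'
O=np.array([518.5,-58.5]);_y=np.radians(-13.5);U=np.array([np.cos(_y),np.sin(_y)]);V=np.array([-U[1],U[0]])
st=lambda p:np.array([(p[:2]-O)@U,(p[:2]-O)@V,p[2]])
def gs(x,y,z): go([*(O+x*U+y*V),z])
E
python3 - <<'E'
from h import *
print('tin',st(wz((325,200),80)),'guides',st(wz((278,180),17)),st(wz((371,183),17)),'stop',st(wz((324,98),28)), 'corners',st(wz((271,267),8)),st(wz((377,268),8)), 'me',st(tool()[0]))
gs(0,165,32); gs(0,37,32)
E
```

```text
tin [7.20483231e-02 1.04758514e+02 8.00000000e+01] guides [43.31954991 61.62849283 17.        ] [-44.95679738  65.03125304  17.        ] stop [ -1.12857007 -24.81129205  28.        ] corners [ 48.70919068 143.4358885    8.        ] [-48.39889699 144.90550563   8.        ] me [  5.04890327 184.02938747 166.79004229]
clk 10.90 p [566.4 119.3 166.8] head -103.74 tool shift mm [-53.9   5.1 125. ] F [-0.1 -1.1  0.3] w 9.4 j [ 0.74  0.46 -0.22  0.3  -1.36 -1.11]
clk 10.90 p [566.4 119.3 166.8] head -103.74 tool shift mm [ 55.4   4.6 191.6] F [-0.1 -1.1  0.3] w 9.4 j [ 0.74  0.46 -0.22  0.3  -1.36 -1.11]
```

>>> {"fn": "jog_arm", "kwargs": {
  "targets": [
    [0,0,0,-0.014,0.005,0.032,-1],
    [0,0,0,-0.028,0.005,0.064,-1],
    [0,0,0,-0.042,0.005,0.096,-1],
    [0,0,0,-0.05,0.005,0.116,-1],
    [0,0,0,-0.054,0.005,0.125,-1],
    [0,0,0,-0.054,0.005,0.125,-1],
    [0,0,0,-0.04,0.005,0.134,-1],
    [0,0,0,-0.035,0.005,0.137,-1]
  ]
}}

```text
clock: 11.57
position: [551.9, 79.8, 32.3]
tool_rot: [1.651, -2.102, 0.466]
ft_force: [-0.5, -0.1, 0.4]
width: 0.5
grip_force: 0.0
```

```bash
python3 - <<'E'
from h import *
print(st(tool()[0]));gs(0,38,32)
E
```

```text
[  0.21513671 142.3288198   32.31116612]
clk 11.57 p [551.9  79.8  32.3] head -103.72 tool shift mm [88.9 -0.1 54.7] F [-0.5 -0.1  0.4] w 0.5 j [ 0.7   0.57 -0.43  0.36 -1.06 -1.2 ]
```

>>> {"fn": "jog_arm", "kwargs": {
  "targets": [
    [0,0,0,0.003,0,0.002,-1],
    [0,0,0,0.0085,0,0.005,-1],
    [0,0,0,0.0155,0,0.0095,-1],
    [0,0,0,0.0225,0,0.0138,-1],
    [0,0,0,0.0295,0,0.0181,-1],
    [0,0,0,0.0365,0,0.0224,-1],
    [0,0,0,0.0435,0,0.0267,-1],
    [0,0,0,0.0505,0,0.031,-1],
    [0,0,0,0.0565,0,0.0347,-1],
    [0,0,0,0.0625,0,0.0384,-1],
    [0,0,0,0.0665,0,0.0409,-1],
    [0,0,0,0.069,0,0.0424,-1]
  ]
}}

```text
clock: 12.57
position: [532.1, 0.9, 30.7]
tool_rot: [1.65, -2.1, 0.466]
ft_force: [-0.3, 1.5, 0.8]
width: 0.4
grip_force: 0.5
```

```bash
python3 - <<'E'
from h import *
import cv2
print(st(tool()[0]));gs(0,37,32)
im=get_image('wrist')[:,:,::-1]
cv2.imwrite('pics/w4.png',im)
E
```

```text
[-0.6528808  60.93363    30.69182896]
clk 12.57 p [532.1   0.9  30.7] head -103.66 tool shift mm [21.1 -0.7 11.4] F [-0.3  1.5  0.8] w 0.4 j [ 0.61  0.51 -0.57  0.43 -0.97 -1.18]
```

View pics/w4.png

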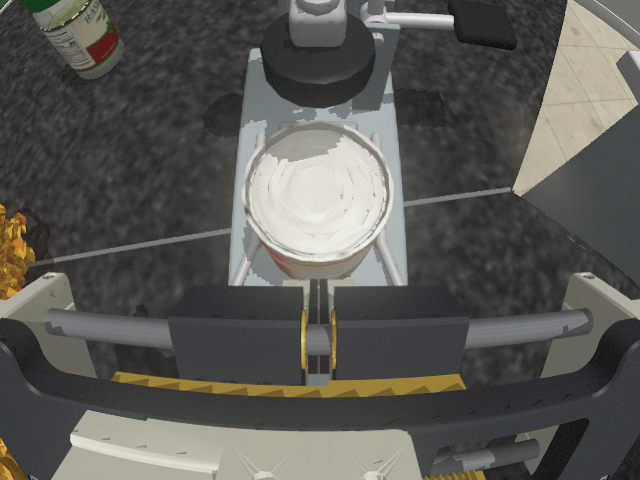

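Tin upright between the guides, lid centre at (319,193). I'll push the rest of the way slowly.

>>> {"fn": "jog_arm", "kwargs": {
  "targets": [
    [0,0,0,0.004,0,0.0022,-1],
    [0,0,0,0.008,0,0.0044,-1],
    [0,0,0,0.012,0,0.0066,-1],
    [0,0,0,0.0155,-0.0005,0.0085,-1],
    [0,0,0,0.0175,-0.0005,0.0096,-1],
    [0,0,0,0.019,-0.0005,0.0104,-1],
    [0,0,0,0.0198,-0.0005,0.0108,-1],
    [0,0,0,0.0198,-0.0005,0.0108,-1]
  ]
}}

```text
clock: 13.28
position: [527.5, -20.5, 31.9]
tool_rot: [1.651, -2.1, 0.466]
ft_force: [-0.8, -0.2, -0.3]
width: 0.0
grip_force: 0.1
```

```bash
python3 - <<'E'
from h import *
print(st(wz((319,193),80,(np.array([532.1,0.9,30.7]),tool()[1]))))
print(st(tool()[0]));gs(0,35,32)
E
```

```text
[-0.89451767 27.73147226 80.        ]
[-0.09029127 39.08772173 31.87738577]
clk 13.28 p [527.5 -20.5  31.9] head -103.65 tool shift mm [ 3.5 -0.1  2. ] F [-0.8 -0.2 -0.3] w 0.0 j [ 0.58  0.5  -0.6   0.45 -0.95 -1.18]
```

>>> {"fn": "jog_arm", "kwargs": {
  "targets": [
    [0,0,0,0.001,0,0.0005,-1],
    [0,0,0,0.002,0,0.001,-1],
    [0,0,0,0.0026,0,0.0015,-1],
    [0,0,0,0.0026,0,0.0015,-1]
  ]
}}

```text
clock: 13.62
position: [526.8, -23.3, 31.9]
tool_rot: [1.651, -2.1, 0.466]
ft_force: [0.0, 0.1, -0.1]
width: 0.4
grip_force: 0.2
```

```bash
python3 - <<'E'
from h import *
import cv2
print(st(tool()[0]));gs(0,35,32)
im=get_image('wrist')[:,:,::-1]
cv2.imwrite('pics/w5.png',im)
E
```

```text
[-0.11267094 36.19019038 31.93301626]
clk 13.62 p [526.8 -23.3  31.9] head -103.64 tool shift mm [ 1.  -0.1  0.6] F [ 0.   0.1 -0.1] w 0.4 j [ 0.58  0.49 -0.6   0.46 -0.95 -1.18]
```

View pics/w5.png

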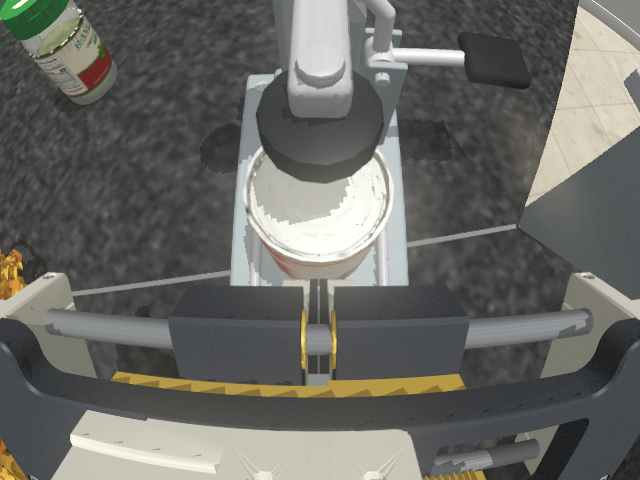

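Tin still against the fingertips at y≈3 with no stop force yet; continuing.

>>> {"fn": "jog_arm", "kwargs": {
  "targets": [
    [0,0,0,0.001,0,0.0005,-1],
    [0,0,0,0.002,0,0.001,-1],
    [0,0,0,0.0026,0,0.0015,-1],
    [0,0,0,0.0026,0,0.0015,-1]
  ]
}}

```text
clock: 14.0
position: [527.3, -25.2, 32.1]
tool_rot: [1.653, -2.101, 0.466]
ft_force: [-0.2, 4.2, 0.6]
width: 0.7
grip_force: 2.4
```

Stop contact felt at about 4 N. Now I back away.

>>> {"fn": "jog_arm", "kwargs": {
  "targets": [
    [0,0,0,-0.01,0,-0.006,-1],
    [0,0,0,-0.03,0,-0.018,-1],
    [0,0,0,-0.043,0,-0.026,-1],
    [0,0,0,-0.043,0,-0.06,-1],
    [0,0,0,-0.043,0,-0.1,-1],
    [0,0,0,-0.043,0,-0.1,-1]
  ]
}}

```text
clock: 14.5
position: [551.5, 65.6, 99.7]
tool_rot: [1.659, -2.104, 0.47]
ft_force: [2.2, 1.0, -0.0]
width: 0.3
grip_force: 0.0
```

```bash
python3 - <<'E'
from h import *
print(st(tool()[0]));gs(-85,90,220)
E
```

```text
[  3.09638841 128.32749947  99.70903926]
clk 14.50 p [551.5  65.6  99.7] head -103.61 tool shift mm [ 95.2  87.4 -83.6] F [ 2.2  1.  -0. ] w 0.3 j [ 0.69  0.47 -0.4   0.35 -1.17 -1.14]
```

>>> {"fn": "jog_arm", "kwargs": {
  "targets": [
    [0,0,0,0.024,0.022,-0.021,-1],
    [0,-0.12,0,0.048,0.044,-0.042,-1],
    [0,-0.24,0,0.072,0.066,-0.063,-1],
    [0,-0.36,0,0.095,0.087,-0.084,-1],
    [0,-0.48,0,0.095,0.087,-0.084,-1],
    [0,-0.55,0,0.095,0.087,-0.084,-1],
    [0,-0.55,0,0.095,0.087,-0.084,-1]
  ]
}}

```text
clock: 15.08
position: [453.4, 44.4, 218.4]
tool_rot: [-1.934, 2.464, 0.004]
ft_force: [0.4, -0.5, -0.4]
width: 0.4
grip_force: 0.0
```

```bash
python3 - <<'E'
from h import *
print(st(tool()[0]),tool()[1].as_matrix().round(3));gs(-85,-70,200)
E
```

```text
[-87.29442356  84.83019081 218.43722811] [[-0.238 -0.971  0.005]
 [-0.971  0.238  0.007]
 [-0.008 -0.003 -1.   ]]
clk 15.08 p [453.4  44.4 218.4] head -103.74 tool shift mm [155.   -2.9  17.2] F [ 0.4 -0.5 -0.4] w 0.4 j [ 0.53 -0.01 -0.46 -0.   -1.11 -0.77]
```

>>> {"fn": "jog_arm", "kwargs": {
  "targets": [
    [0,0,0.125,0,-0.003,0,-1],
    [0,0,0.25,0,-0.003,0,-1],
    [0,0,0.375,0,-0.003,0,-1],
    [0,0,0.5,0,-0.003,0,-1],
    [0,0,0.625,0,-0.003,0,-1],
    [0,0,0.75,0,-0.003,0,-1],
    [0,0,0.875,0,-0.003,0,-1],
    [0,0,1.0,0,-0.003,0,-1],
    [0,0,1.125,0.03,-0.003,0.01,-1],
    [0,0,1.25,0.065,-0.003,0.01,-1],
    [0,0,1.375,0.1,-0.003,0.01,-1],
    [0,0,1.5,0.13,-0.003,0.015,-1]
  ]
}}

```text
clock: 16.08
position: [425.8, -83.3, 201.0]
tool_rot: [-0.27, -3.129, 0.003]
ft_force: [0.5, 0.6, -0.1]
width: 0.4
grip_force: 0.0
```

```bash
python3 - <<'E'
from h import *
print(st(tool()[0]));gs(-85,-70,110)
E
```

```text
[-84.39267383 -45.72285635 201.0452814 ]
clk 16.08 p [425.8 -83.3 201. ] head 170.15 tool shift mm [  2.  -24.   91.1] F [ 0.5  0.6 -0.1] w 0.4 j [ 0.27 -0.03 -0.53  0.   -1.08 -2.01]
```

>>> {"fn": "jog_arm", "kwargs": {
  "targets": [
    [0,0,0.063,0.001,-0.012,0.015,-1],
    [0,0,0.063,0.002,-0.024,0.045,-1],
    [0,0,0.063,0.002,-0.024,0.08,-1],
    [0,0,0.063,0.002,-0.024,0.1,-1],
    [0,0,0.063,0.002,-0.024,0.104,-1],
    [0,0,0.063,0.002,-0.024,0.104,-1]
  ]
}}

```text
clock: 16.58
position: [419.2, -105.6, 95.7]
tool_rot: [-0.36, -3.116, 0.003]
ft_force: [0.7, 1.3, 1.2]
width: 0.2
grip_force: 0.0
```

```bash
python3 - <<'E'
from h import *
print(st(tool()[0]));gs(-85,-70,70)
E
```

```text
[-85.54015117 -68.93672009  95.71079851]
clk 16.58 p [ 419.2 -105.6   95.7] head 166.84 tool shift mm [-0.6 -1.  25.7] F [0.7 1.3 1.2] w 0.2 j [ 0.21  0.1  -0.68  0.   -0.8  -2.01]
```

>>> {"fn": "jog_arm", "kwargs": {
  "targets": [
    [0,0,0,0,-0.001,0.008,-1],
    [0,0,0,0,-0.001,0.016,-1],
    [0,0,0,0,-0.001,0.022,-1],
    [0,0,0,0,-0.001,0.026,-1],
    [0,0,0,0,-0.001,0.026,-1],
    [0,0,0,0,-0.001,0.026,-1],
    [0,0,0,0,-0.001,0.026,-1],
    [0,0,0,0,-0.001,0.026,-1],
    [0,0,0,0,-0.001,0.026,-1],
    [0,0,0,0,-0.001,0.026,-1],
    [0,0,0,0,-0.001,0.026,-1],
    [0,0,0,0,-0.001,0.026,-1]
  ]
}}

```text
clock: 17.58
position: [420.1, -106.6, 71.2]
tool_rot: [0.361, 3.12, 0.0]
ft_force: [1.6, 1.4, 4.2]
width: 0.5
grip_force: 1.8
```

>>> {"fn": "jog_arm", "kwargs": {
  "targets": [
    [0,0,0,0,0,0.001,-1],
    [0,0,0,0,0,0.001,-1],
    [0,0,0,0,0,0.001,-1],
    [0,0,0,0,0,0.001,-1],
    [0,0,0,0,0,0.001,-1],
    [0,0,0,0,0,0.001,-1],
    [0,0,0,0,0,0.001,-1],
    [0,0,0,0,0,0.001,-1],
    [0,0,0,0,0,0.001,-1],
    [0,0,0,0,0,0.001,-1]
  ]
}}

```text
clock: 18.42
position: [419.9, -106.6, 70.1]
tool_rot: [-0.361, -3.121, 0.0]
ft_force: [1.0, 0.3, 4.1]
width: 0.2
grip_force: 1.8
```

```bash
cat > k.py <<'E'
from h import *
import cv2
def knob(im):   # dark blob near rail axis column in scene view
    g=im.max(2)[190:275,355:395]; m=(g<60).astype(np.uint8)
    n,l,s,c=cv2.connectedComponentsWithStats(m)
    for i in range(1,n):
        if s[i,4]>60:
            x,y=c[i]+[355,190]; print('blob',s[i].tolist(),(x,y).__repr__())
            c0,d=ray('scene',(x,190+s[i,1])); P=np.array([502.2,-126.6]); t=((P-c0[:2])@d[:2])/(d[:2]@d[:2]); print('top z~',(c0+t*d)[2])
E
python3 - <<'E'
from k import *
print(get_state()["ft_force"],tool()[0])
print('start');knob(cv2.imread('pics/scene0.png'))
im=get_image('scene')[:,:,::-1];print('now');knob(im);cv2.imwrite('pics/s2.png',im)
E
```

```text
[1.01643932 0.29194405 4.05475018] [ 419.90705401 -106.59484041   70.05754349]
start
now
```

```bash
python3 - <<'E'
import cv2,numpy as np
a=cv2.imread('pics/scene0.png');b=cv2.imread('pics/s2.png')
print('start',a[218:250:2,376].max(1));print('now',b[170:260:2,376].max(1));print('cols',b[200:216:4,362:394:3].max(2))
E
```

```text
start [201 192 183 128  80  90  75  64  61  61  60  61  93 134 134 134]
now [196 194 165 174 151 196 200 200 201 235 255 220 226 226 226 225 223 182
 200 158 187  77  67  68  64  61  62  61  61  67 131 144 143 143 144 143
 145 157 147 145 145 145 145 145 155]
cols [[ 72  72  72  85 223 225 225 226 227 228 228]
 [ 72  73  70 108 167 194 220 223 224 225 226]
 [ 76  72  72 141 145 172 168 214 222 222 222]
 [ 74  73  71  94  83  71 116 205 219 219 220]]
```

```bash
python3 - <<'E'
from h import *
P=np.array([502.2,-126.6])
import cv2
def edge(im,lo,hi):
    c=im[lo:hi,374:379].max(2).mean(1); i=np.where((c[:-3]>140)&(c[3:]<100))[0]; return lo+i, c
def low(im,lo,hi):
    c=im[lo:hi,374:379].max(2).mean(1); i=np.where((c[:-1]<98)&(c[1:]>=98))[0]; return i+lo+ (98-c[i])/(c[i+1]-c[i])
for f,lo,hi in(('scene0',225,255),('s2',210,245)):
    im=cv2.imread(f'pics/{f}.png');
    for r in low(im,lo,hi):
        c0,d=ray('scene',(376,r));t=((P-c0[:2])@d[:2])/(d[:2]@d[:2]);print(f,r,(c0+t*d)[2])
E
```

```text
scene0 241.73548387096776 207.62154600759084
s2 229.04046242774567 241.71624931505733
```

Knob rose 34.1 mm from the 16 mm start, so the rail is at 50 mm and the foot is on the lid. Release.

>>> {"fn": "jog_arm", "kwargs": {
  "targets": [
    [0,0,0,0,0,-0.01,-1],
    [0,0,0,0,0,-0.025,-1],
    [0,0,0,0,0,-0.06,-1],
    [0,0,0,0,0,-0.1,-1],
    [0,0,0,0,0,-0.12,-1],
    [0,0,0,0,0,-0.12,-1],
    [0,0,0,0,0,-0.12,-1],
    [0,0,0,0,0,-0.12,-1],
    [0,0,0,0,0,-0.12,-1],
    [0,0,0,0,0,-0.12,-1]
  ]
}}

```text
clock: 19.3
position: [418.9, -106.7, 188.8]
tool_rot: [-0.361, -3.118, 0.001]
ft_force: [0.8, -0.1, -0.3]
width: 0.6
grip_force: 0.0
```

```bash
python3 - <<'E'
from h import *
import cv2
print(tool()[0],get_state()["ft_force"],get_state()["clock"])
im=get_image('scene')[:,:,::-1];c=im[210:245,374:379].max(2).mean(1);i=np.where((c[:-1]<98)&(c[1:]>=98))[0];print(i+210+(98-c[i])/(c[i+1]-c[i]))
# tin: red label / white lid in side view before/after is hidden by the foot; find red label pixels near the stand in both views
for n in('scene','side'):
    a=get_image(n).astype(int);m=(a[:,:,0]>130)&(a[:,:,1]<80)&(a[:,:,2]<80)
    k,l,s,q=cv2.connectedComponentsWithStats(m.astype(np.uint8));print(n,[(s[j].tolist()) for j in range(1,k) if s[j,4]>8])
E
```

```text
[ 418.93600581 -106.69277509  188.77430035] [ 0.84523257 -0.1005728  -0.2954314 ] 19.3
[222.94565217 236.23350254]
scene [[0, 243, 13, 5, 31], [426, 292, 14, 7, 41]]
side [[621, 198, 16, 7, 46]]
```

>>> {"fn": "jog_arm", "kwargs": {
  "targets": [
    [0,0,0,0,0.0,-0.04,-1],
    [0,0,0,0,0.0,-0.08,-1],
    [0,0,0,0,0.03,-0.11,-1],
    [0,0,0,0,0.07,-0.12,-1],
    [0,0,0,0,0.11,-0.12,-1],
    [0,0,0,0,0.15,-0.12,-1],
    [0,0,0,0,0.19,-0.12,-1],
    [0,0,0,0,0.23,-0.12,-1],
    [0,0,0,0,0.27,-0.12,-1],
    [0,0,0,0,0.3,-0.12,-1],
    [0,0,0,0,0.3,-0.12,-1],
    [0,0,0,0,0.3,-0.12,-1]
  ]
}}

```text
clock: 20.45
position: [488.3, 186.9, 308.8]
tool_rot: [-0.357, -3.119, 0.003]
ft_force: [-0.7, -0.8, -0.0]
width: 0.7
grip_force: 0.0
```

```bash
python3 - <<'E'
from h import *
import cv2
P=np.array([502.2,-126.6]);print(tool()[0])
im=get_image('scene')[:,:,::-1];cv2.imwrite('pics/s3.png',im)
for n in('s2','s3'):print(n,cv2.imread(f'pics/{n}.png')[200:250:2,376].max(1))
w=get_image('side')[:,:,::-1];b=cv2.imread('pics/side0.png');cv2.imwrite('pics/d3.png',w)
print('side start',b[170:210:2,281].max(1));print('side now',w[160:210:2,281].max(1))
for r in (186+0,):
  c0,d=ray('side',(281,r));c1,d1=ray('side',(281,r+10));f=lambda c,d:(c+((P-c[:2])@d[:2])/(d[:2]@d[:2])*d)[2];print('mm per px side',(f(c0,d)-f(c1,d1))/10)
E
```

```text
[488.29195705 186.91302249 308.77551297]
s2 [225 223 182 200 158 187  77  67  68  64  61  62  61  61  67 131 144 143
 143 144 143 145 157 147 145]
s3 [218 216 175 193 153 180  88  83  91  70  63  63  63  62  65 126 139 138
 138 139 139 139 138 139 141]
side start [ 26  24  26  40  42  44  52  24  16  18  18  26  88  89  87  86  84  83
  92 127]
side now [ 48  31  30  42  47  53  23  20  16  18  16  54  89  88  88  88  88  86
  89  89  87  85  84  93 127]
mm per px side 3.080331830916782
```

```bash
python3 -c "
from station import *
print(sign_off())"
```

```text
the job is handed in; nothing more can be done
None
```

The tin is clamped at the stop with the foot on its lid and the rail at about 50 mm, both read from the camera images. The robot is clear of everything and the job is handed in, but no verdict was shown.

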